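# Balance the bread peel on the ridge

### The job

Find the balance point of the small wooden bread peel, the long one with a broad blade at one end: pick it up from the table and lay it flat, same side up, squarely across the middle of the ridge of the balancing rest, so that it stays level on its own with both ends in the air. Lower it gently onto the ridge rather than dropping it, and leave the plain narrow board where it lies.

Things in the scene. Friction and masses are not known exactly. Their poses are not given: they have to be found in the camera images.
- peel: Wooden bread peel, 360 mm long, about 0.2 kg, flat on the table. Blade 120 x 90 x 11 mm thick; straight handle 240 x 28 x 20 mm thick, round-ended; undersides flush, one flat face. Origin on the underside, on the centre line, right below the centre of mass (balance point): 159 mm from the blade's front edge, 201 mm from the handle's end, so on the handle, 39 mm behind the blade. x along the peel to the blade, z up.
- rest: Balancing rest of dark wood, fixed to the table: base plate 90 (x) by 100 mm (y), 12 mm thick, with a blunt ridge like a low roof with sloping sides. The ridge runs along y, 80 mm long, 60 mm high above the table; its flat crest is 24 mm wide (x). Origin at the centre of the base's underside, z up. The peel goes across it, along the rest's x, either way round.
- ridge (a point): The centre of the ridge's flat crest, 60 mm above the table; axes as those of the rest.
- board: Plain narrow wooden board of the same length and wood as the peel, 360 by 45 by 12 mm, without a blade or handle, lying flat on the table. To be left alone. Origin at the centre of its underside, x along it.
There are look-alikes about, which are no part of the job. There is more than one size of the rest; the job needs the largest.

How it is judged:
By the outcome, as a careful person would: the job done as asked, in the order asked, and still so for the second after the job is handed in, with the robot touching nothing.
It also fails if it takes over 48 s, if anything falls off the work surface, if the arm or the gripper's body presses on something with over 40 N, if the wrist force passes 120 N, or if a joint passes its speed limit or range.

### The arm

A 6-joint arm with a two-finger parallel gripper is mounted at the origin on the work surface. World frame = base frame: x ahead of the robot, y to its left, z up, the work surface at z = 0. Lengths are in m, angles in rad, forces in N, time in s.
With the tool pointing down it reaches from about 0.35 to 0.925 m from the base axis. Payload 6.4 kg.
Tool frame: the origin (TCP) lies between the finger pads; the fingertips stand 14 mm ahead of it and the grasp point (between the pads) lies 5 mm behind it (env.tip_extent is the z of the fingertips in the tool frame, in m); z points along the fingers, y is the direction in which the jaws open and shut (so a half turn about z gives the same grasp; the last joint's range is limited). The gripper opens to 85 mm and grips with 20 to 120 N. Pads are 22 mm wide; open, the fingers measure 114 mm over their backs; the gripper's body (76 mm by 85 mm) begins 54 mm behind the grasp point. The pads swing forward as they close: fully open they stand 13 mm farther back than shut.
Start: joints at [-1.382, 0.245, 1.558, -0, 1.339, -0.174], TCP at [0.231, -0.608, 0.245] pointing down, gripper open.
Joint ranges: [-3.13, 3.13], [-1.02, 2.26], [0.13, 2.54], [-0.95, 4.09], [0.21, 2.88], [-2.74, 2.74]. Speed limits (rad/s): [2.57, 2.57, 3.14, 3.14, 3.14, 3.14].

### API

Orientations are given as a unit quaternion [w, x, y, z].
In Python, from plant import env gives the robot as it stands. The module is installed in compiled form; this text tells all that it offers.
- The arm moves only by the shell command python3 -m creep 'ROWS' [FORCE]. ROWS is JSON, a list of rows, each a list of 7 numbers: the shift along the tool's x, y, z as a fraction of full scale, then the turn, a rotation vector about the tool's x, y, z as a fraction of full scale, then the opening, from -1 (shut) to 1 (fully open). A call has exactly 8 rows; each row is the pose to reach, as a shift and turn from the pose measured when the call began, along the tool's axes at that moment; what a row does not reach only later rows make up. Full scale, the value 1, is 800 mm for a shift and 2 rad for a turn. A row lasts 1/12 s, in which the tool goes at most 41.7 mm and 7.16 degrees, less where a joint would pass 70% of its speed; a pose out of reach is approached as far as the arm can. A call with a number of a shift or a turn outside -1 to 1 is refused whole. A call with a gripper value outside its range is refused whole. The fingers move at their own pace and stop on an object; FORCE is the grip in N (left out, the last holds). Time passes only in rows, so rows that repeat a pose let the fingers close, or fill a call up. It gives the time, the measured TCP pose, the force and the opening at its end, in the units of the state.
- env.get_obs(): the state, without advancing time (a new reading comes with each control period).
- env.camera(name): name is "side" or "top"; returns the picture (420x560x3 uint8, blue, green, red); there is no depth.
- env.camera_info(name): a dict with "fx", "fy", "cx", "cy" (pixels), "R" (3x3) and "t" (3): a world point X has camera coordinates R X + t. Camera axes: x right, y down, z forward; pixel columns grow to the right and rows downward; lengths in m; the calibration is good to about 2 mm. A picture is of the moment at which its call begins. camera_info takes no time and is no camera call.
- env.close_job(): hands the job in, once; it reports no verdict.
Trained networks look in the newest picture that a camera, given by its name, has taken for a name from the list of things; names that differ only in an ending like _2 or _b are one class to them, and where a whole thing is asked for, a point or a joint stands for the part that bears it (a point fixed in the world has none). Each returns a list of dicts, best first, with "score" (0 to 1); they miss things now and then, are a little off and sometimes report something else, mostly with a low value. They report only what shows in the picture. A call takes as long as a camera call. They do not tell look-alikes from the thing itself.
- env.search_frame(camera, name): "pixel" ([column, row] in pixels, amid what is visible of it).
The state is a dict: "t": time; "joint_pos": joint angles; "qd": joint speeds; "joint_torque": joint torques, N m; "tcp_pos": TCP position; "tool_rot": TCP orientation; "force": force on the tool from outside, world axes, zero at the start; "moment": the same for the moment, N m; "opening": opening from 0.0 (shut) to 1.0 (fully open).
Only numpy, scipy, OpenCV 4.12 (cv2) and the standard library are available. Lean on these libraries where they do the work, as an engineer would, in place of code of your own. Each camera call takes 0.05 s, during which the arm holds its last target.

## Working session

There is one attempt and no reset: what is moved stays moved. The work goes in short steps, Python scripts to look and compute and a shell command to move; the robot and the scene stay as the last step left them, time stands still between calls to the robot, and variables do not carry over. Pictures are saved under pics/ and viewed, and the job is handed in when it is done.

```bash
mkdir -p pics; ls; python3 - <<'E'
from plant import env
import cv2
o=env.get_obs()
print({k:(v if not hasattr(v,'round') else v) for k,v in o.items()})
print(env.tip_extent)
for c in("side","top"):
    im=env.camera(c); cv2.imwrite(f"pics/{c}0.png",im)
    i=env.camera_info(c); print(c,i)
    for n in("peel","rest","board","ridge"):
        try: print(n,env.search_frame(c,n))
        except Exception as e: print(n,e)
E
```

```text
pics
{'t': 0.0, 'joint_pos': array([-1.38212101e+00,  2.45808384e-01,  1.55901909e+00,  3.90861886e-05,
        1.33868110e+00, -1.74088695e-01]), 'qd': array([ 0.00066449,  0.00257888,  0.00071248, -0.00113835,  0.00175662,
       -0.00093171]), 'joint_torque': array([-5.34769624e-04, -4.29516399e+01, -3.26125932e+01, -2.36690485e-04,
        5.38342792e-03,  1.83798653e-05]), 'tcp_pos': array([ 0.2305796 , -0.60716452,  0.2441812 ]), 'tool_rot': array([-9.58072913e-04,  9.83595696e-01,  1.80384557e-01,  1.20275298e-05]), 'force': array([-0.7148517 , -0.13312483,  0.04851919]), 'moment': array([-0.00214512, -0.01039967, -0.01786094]), 'opening': 0.9992471864315229}
0.014
side {'fx': 488.31634672064126, 'fy': 488.31634672064126, 'cx': 283.5706292505546, 'cy': 212.0623685603791, 'R': array([[-0.96260933, -0.27066863,  0.01103523],
       [-0.18201582,  0.6160784 , -0.76636653],
       [ 0.20063281, -0.73972015, -0.64230878]]), 't': array([0.54122006, 0.14819939, 0.85129073])}
peel []
rest [{'pixel': [282.9, 238.4], 'score': 0.89}, {'pixel': [249.5, 192.5], 'score': 0.57}]
board [{'pixel': [307.4, 154.7], 'score': 0.62}]
ridge [{'pixel': [340.4, 298.8], 'score': 0.9}, {'pixel': [249.8, 190.3], 'score': 0.71}, {'pixel': [285.1, 240.8], 'score': 0.62}]
top {'fx': 491.8869758747154, 'fy': 491.8869758747154, 'cx': 278.366959714846, 'cy': 203.3486045904398, 'R': array([[-0.01285774, -0.99990817, -0.00428249],
       [-0.99227215,  0.01328792, -0.123367  ],
       [ 0.12341258,  0.00266317, -0.99235187]]), 't': array([0.03052371, 0.55157185, 0.9403093 ])}
peel [{'pixel': [128.0, 189.0], 'score': 0.97}]
rest [{'pixel': [223.4, 269.7], 'score': 0.92}, {'pixel': [339.8, 145.4], 'score': 0.71}, {'pixel': [280.8, 205.0], 'score': 0.68}]
board [{'pixel': [432.6, 186.3], 'score': 0.64}]
ridge [{'pixel': [339.4, 145.1], 'score': 0.73}, {'pixel': [276.6, 205.7], 'score': 0.7}, {'pixel': [225.6, 266.6], 'score': 0.57}]
```

View pics/side0.png

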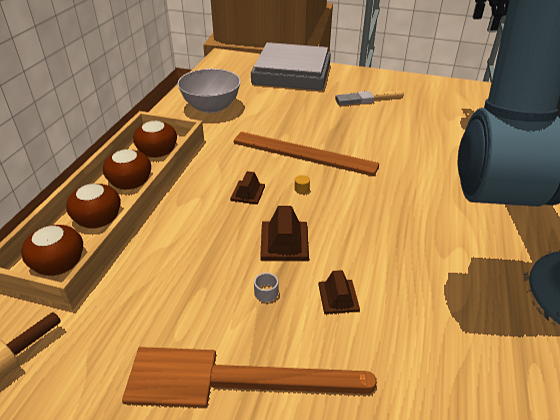

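View pics/top0.png

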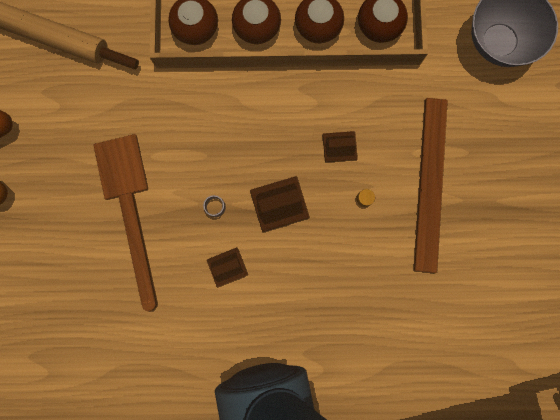

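The top view shows the peel with its blade at about (121,167) and its handle end at (149,307). The three rests are at (280,204), which is the largest, (340,146) and (227,267), and the board is at (432,186). Next I'll measure the contours.

```bash
cat > h.py <<'E'
from plant import env
import numpy as np,cv2
def ray(c,px,z):
    i=env.camera_info(c); R=np.array(i["R"]);t=np.array(i["t"])
    C=-R.T@t; d=R.T@np.array([(px[0]-i["cx"])/i["fx"],(px[1]-i["cy"])/i["fy"],1])
    return C+d*(z-C[2])/d[2]
def proj(c,X):
    i=env.camera_info(c); p=np.array(i["R"])@np.array(X)+i["t"]
    return [i["fx"]*p[0]/p[2]+i["cx"],i["fy"]*p[1]/p[2]+i["cy"]]
E
python3 - <<'E'
from h import *
im=cv2.imread("pics/top0.png")
a=cv2.resize(im[120:320,80:240],None,fx=3,fy=3,interpolation=cv2.INTER_CUBIC)
b=cv2.resize(im[165:245,230:330],None,fx=7,fy=7,interpolation=cv2.INTER_CUBIC)
cv2.imwrite("pics/a.png",a);cv2.imwrite("pics/b.png",b)
hsv=cv2.cvtColor(im,cv2.COLOR_BGR2HSV)
for p in[(120,165),(140,250),(90,230),(280,205),(255,195),(300,215),(430,200)]: print(p,hsv[p[1],p[0]])
E
```

```text
(120, 165) [ 12 196 121]
(140, 250) [ 13 193 115]
(90, 230) [ 17 155 155]
(280, 205) [ 13 188  65]
(255, 195) [ 13 200  69]
(300, 215) [ 13 195  68]
(430, 200) [ 12 189 101]
```

View pics/a.png

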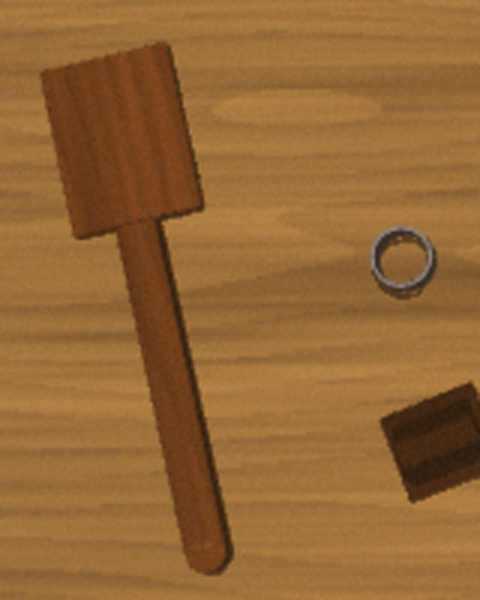

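View pics/b.png

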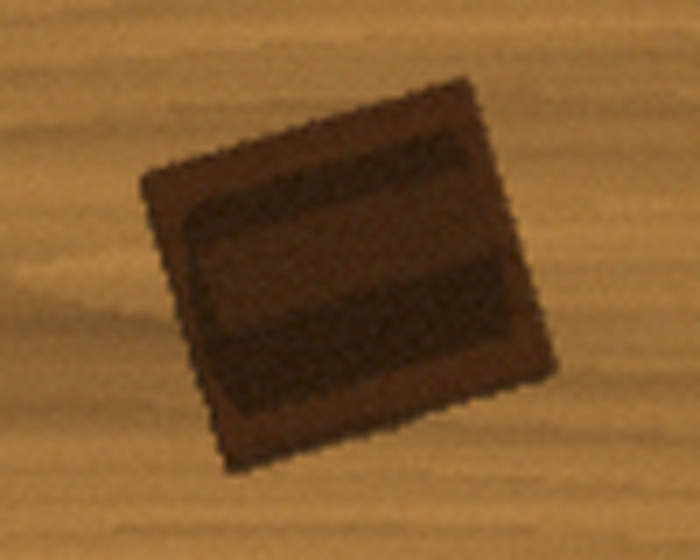

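```bash
python3 - <<'E'
from h import *
c=[np.array(p)/7+[230,165] for p in[(140,177),(468,78),(557,372),(230,472)]]
P=[ray("top",p,.012) for p in c]; ctr=np.mean(P,0)
for k in range(4): print("edge",np.linalg.norm(P[k]-P[(k+1)%4]))
rx=(P[0]+P[1]-P[2]-P[3]); print("rest",ctr,"xang",np.degrees(np.arctan2(rx[1],rx[0])), np.degrees(np.arctan2(*(P[0]+P[3]-P[1]-P[2])[:2])))
c=[np.array(p)/3+[80,120] for p in[(42,72),(166,42),(203,207),(77,238)]]
B=[ray("top",p,.011) for p in c]
for k in range(4): print("edge",np.linalg.norm(B[k]-B[(k+1)%4]))
end=ray("top",np.array([211,575])/3+[80,120],.01)
f=(B[0]+B[1])/2; u=f-end; L=np.linalg.norm(u[:2]); u/=L
print("len",L,"ang",np.degrees(np.arctan2(u[1],u[0])))
bx=(B[0]+B[1]-B[2]-B[3]); print("bladeang",np.degrees(np.arctan2(bx[1],bx[0])))
com=f-.159*u; print("com",com, end+.201*u, "front",f,"end",end)
# side-camera check
im=cv2.imread("pics/side0.png")
for n,p in[("com",[*com[:2],.02]),("f",f),("end",end)]+[("b",b) for b in B]+[("r",q) for q in P]+[("crest",[*ctr[:2],.06])]:
    q=proj("side",p); cv2.circle(im,(int(round(q[0])),int(round(q[1]))),2,(0,255,0),-1)
cv2.imwrite("pics/sidechk.png",im)
o=env.get_obs(); q=o["tool_rot"]
from scipy.spatial.transform import Rotation as Ro
print(Ro.from_quat([q[1],q[2],q[3],q[0]]).as_matrix().round(3))
E
```

```text
edge 0.0997679553010351
edge 0.0896776817460572
edge 0.09851035269299027
edge 0.08975093550846491
rest [0.55306199 0.02041006 0.012     ] xang 16.027020112383564 -16.25251076285719
edge 0.08720445436801214
edge 0.11870415461400166
edge 0.08743522984389501
edge 0.11878757485479344
len 0.35995662259310157 ang 12.870099615776411
bladeang 13.499903962901383
com [0.53825809 0.32422795 0.01055828] [0.53830038 0.32423762 0.0105584 ] front [0.69326362 0.35964384 0.011     ] end [0.34234998 0.27946659 0.01      ]
[[ 0.935  0.355  0.   ]
 [ 0.355 -0.935  0.   ]
 [ 0.    -0.    -1.   ]]
```

View pics/sidechk.png

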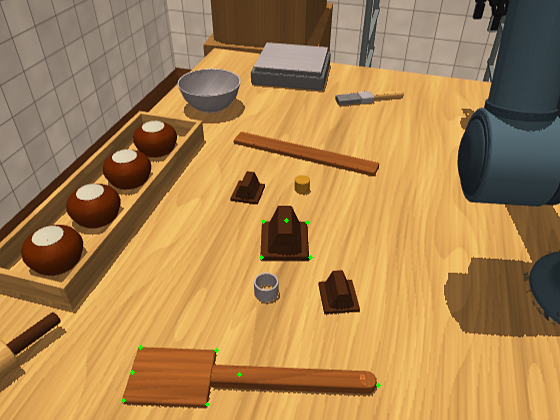

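Both views agree on the peel and the largest rest, with measured sizes close to those given. Now I'll write a helper for converting moves.

```bash
cat > d.py <<'E'
# usage: python3 d.py x y z yawdeg(tool x heading) : prints fractions from measured pose
import sys
from h import *
from scipy.spatial.transform import Rotation as Ro
o=env.get_obs(); q=o["tool_rot"]; R=Ro.from_quat([q[1],q[2],q[3],q[0]])
x,y,z,a=map(float,sys.argv[1:5]); a=np.radians(a)
T=Ro.from_matrix(np.array([[np.cos(a),np.sin(a),0],[np.sin(a),-np.cos(a),0],[0,0,-1]]))
d=np.array([x,y,z])-o["tcp_pos"]
print("t",round(o["t"],2),"pos",o["tcp_pos"].round(4),"F",o["force"].round(1),"M",o["moment"].round(2),"open",round(o["opening"],3),"j",o["joint_pos"].round(2))
M=R.as_matrix();print("yaw",np.degrees(np.arctan2(M[1,0],M[0,0])).round(2),"zaxis",M[:,2].round(4))
print("shift",(R.inv().apply(d)/.8).round(4),"turn",((R.inv()*T).as_rotvec()/2).round(4),"dist",np.linalg.norm(d).round(3))
E
python3 d.py .45 -.37 .245 13.2
```

```text
t 0.5 pos [ 0.2307 -0.6077  0.2453] F [ 0.5 -0.4  0. ] M [ 0.01 -0.01 -0.04] open 1.003 j [-1.38  0.25  1.56  0.    1.34 -0.17]
yaw 20.79 zaxis [ 0.  0. -1.]
shift [ 3.618e-01 -1.805e-01  3.000e-04] turn [-0.     -0.      0.0662] dist 0.323
```

```bash
python3 -m creep '[[0.045,-0.022,0,0,0,0.008,1],[0.09,-0.045,0,0,0,0.016,1],[0.135,-0.068,0,0,0,0.025,1],[0.18,-0.09,0,0,0,0.033,1],[0.226,-0.113,0,0,0,0.041,1],[0.271,-0.135,0,0,0,0.05,1],[0.317,-0.158,0,0,0,0.058,1],[0.362,-0.18,0,0,0,0.066,1]]'; python3 d.py .55 -.05 .245 13.2
```

```text
t: 1.17
tcp_pos: [0.4514, -0.3686, 0.2456]
tool_rot: [0.0, 0.993, 0.115, 0.0]
force: [-0.6, -0.4, 0.2]
opening: 1.005
t 1.17 pos [ 0.4514 -0.3686  0.2456] F [-0.6 -0.4  0.2] M [-0.04 -0.04  0.02] open 1.005 j [-0.88  0.09  1.73  0.    1.32  0.46]
yaw 13.17 zaxis [ 5.e-04 -3.e-04 -1.e+00]
shift [ 0.2107 -0.3597  0.0007] turn [ 0.0002 -0.0002 -0.0003] dist 0.333
```

```bash
python3 -m creep '[[0.026,-0.045,0,0,0,0,1],[0.053,-0.09,0,0,0,0,1],[0.079,-0.135,0,0,0,0,1],[0.105,-0.18,0,0,0,0,1],[0.132,-0.225,0,0,0,0,1],[0.158,-0.27,0,0,0,0,1],[0.184,-0.315,0,0,0,0,1],[0.21,-0.36,0,0,0,0,1]]'; python3 d.py .54 .24 .2 13.2
```

```text
t: 1.83
tcp_pos: [0.5491, -0.0498, 0.2459]
tool_rot: [0.0, 0.993, 0.115, 0.001]
force: [1.4, -0.5, -0.2]
opening: 1.002
t 1.83 pos [ 0.5491 -0.0498  0.2459] F [ 1.4 -0.5 -0.2] M [ 0.03 -0.08  0.02] open 1.002 j [-0.3   0.01  1.81 -0.    1.32  1.05]
yaw 13.17 zaxis [ 1.2e-03 -6.0e-04 -1.0e+00]
shift [ 0.0714 -0.3553  0.0571] turn [ 0.0004 -0.0005 -0.0003] dist 0.294
```

```bash
python3 -m creep '[[0.009,-0.044,0.007,0,0,0,1],[0.018,-0.089,0.014,0,0,0,1],[0.027,-0.133,0.021,0,0,0,1],[0.036,-0.178,0.028,0,0,0,1],[0.045,-0.222,0.036,0,0,0,1],[0.054,-0.266,0.043,0,0,0,1],[0.063,-0.311,0.05,0,0,0,1],[0.071,-0.355,0.057,0,0,0,1]]'; python3 d.py .5383 .3242 .08 13.2
```

```text
t: 2.5
tcp_pos: [0.5394, 0.2416, 0.2001]
tool_rot: [0.0, 0.993, 0.115, 0.001]
force: [0.6, 0.4, 0.3]
opening: 0.998
t 2.5 pos [0.5394 0.2416 0.2001] F [0.6 0.4 0.3] M [-0.04  0.01  0.  ] open 0.998 j [ 0.23  0.15  1.75 -0.    1.24  1.57]
yaw 13.18 zaxis [ 1.8e-03 -5.0e-04 -1.0e+00]
shift [ 0.0219 -0.101   0.15  ] turn [ 0.0004 -0.0008 -0.0002] dist 0.146
```

```bash
python3 -m creep '[[0.007,-0.034,0.03,0,0,0,1],[0.015,-0.067,0.05,0,0,0,1],[0.022,-0.101,0.07,0,-0.001,0,1],[0.022,-0.101,0.1,0,-0.001,0,1],[0.022,-0.101,0.13,0,-0.001,0,1],[0.022,-0.101,0.15,0,-0.001,0,1],[0.022,-0.101,0.15,0,-0.001,0,1],[0.022,-0.101,0.15,0,-0.001,0,1]]'; python3 - <<'E'
from h import *
im=env.camera("top"); 
a=cv2.resize(im[120:320,60:260],None,fx=3,fy=3,interpolation=cv2.INTER_CUBIC);cv2.imwrite("pics/a2.png",a)
im=env.camera("side"); 
cv2.imwrite("pics/s2.png",im)
E
python3 d.py .5383 .3242 .018 13.2
```

```text
t: 3.17
tcp_pos: [0.5378, 0.324, 0.0793]
tool_rot: [0.001, 0.993, 0.115, -0.001]
force: [-0.1, 0.1, 0.1]
opening: 0.999
t 3.27 pos [0.5395 0.3245 0.0817] F [ 0.2  0.  -0.2] M [ 0.02  0.06 -0.01] open 1.003 j [ 0.36  0.39  1.7  -0.    1.05  1.7 ]
yaw 13.17 zaxis [ 0.0023  0.     -1.    ]
shift [-0.0017  0.      0.0796] turn [ 0.0002 -0.0011 -0.0003] dist 0.064
```

View pics/a2.png

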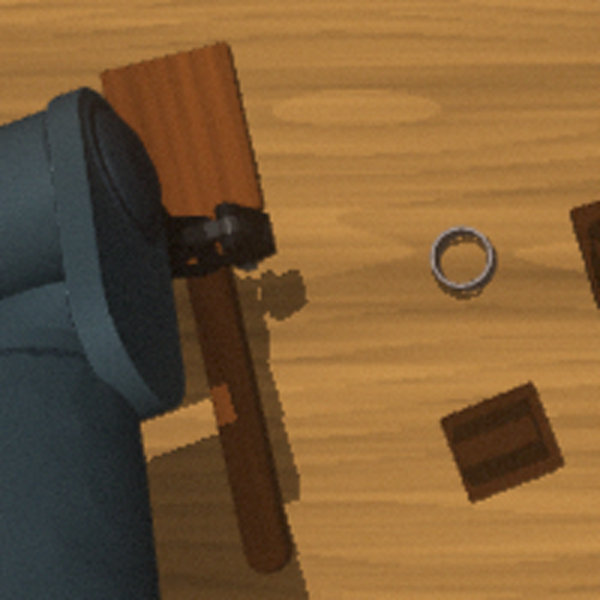

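View pics/s2.png

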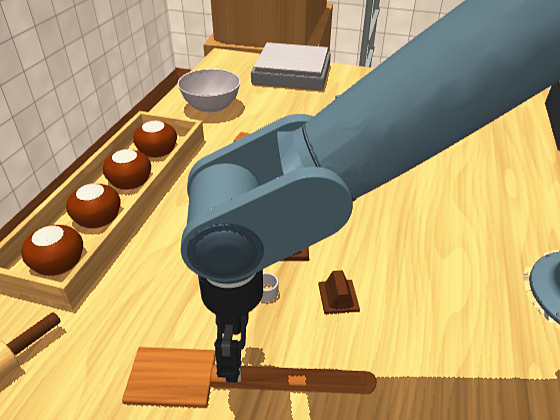

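```bash
python3 -m creep '[[-0.001,0,0.02,0,0,0,1],[-0.001,0,0.04,0,-0.001,0,1],[-0.001,0,0.055,0,-0.001,0,1],[-0.001,0,0.067,0,-0.001,0,1],[-0.001,0,0.076,0,-0.001,0,1],[-0.001,0,0.081,0,-0.001,0,1],[-0.001,0,0.081,0,-0.001,0,1],[-0.001,0,0.081,0,-0.001,0,1]]'; python3 d.py .5383 .3242 .0165 13.2
```

```text
t: 3.93
tcp_pos: [0.5391, 0.3245, 0.0172]
tool_rot: [0.0, 0.993, 0.115, 0.0]
force: [0.3, -0.1, 0.2]
opening: 0.998
t 3.93 pos [0.5391 0.3245 0.0172] F [ 0.3 -0.1  0.2] M [ 0.03  0.02 -0.04] open 0.998 j [ 0.36  0.49  1.71 -0.    0.94  1.7 ]
yaw 13.17 zaxis [ 9.e-04 -2.e-04 -1.e+00]
shift [-0.0011  0.0001  0.0009] turn [ 0.0002 -0.0004 -0.0003] dist 0.001
```

Now close with a moderate grip.

```bash
python3 -m creep '[[-0.001,0,0.001,0,0,0,0.2],[-0.001,0,0.001,0,0,0,0],[-0.001,0,0.001,0,0,0,-0.3],[-0.001,0,0.001,0,0,0,-0.6],[-0.001,0,0.001,0,0,0,-1],[-0.001,0,0.001,0,0,0,-1],[-0.001,0,0.001,0,0,0,-1],[-0.001,0,0.001,0,0,0,-1]]' 60; python3 d.py .5383 .3242 .0565 13.2
```

```text
t: 4.6
tcp_pos: [0.5388, 0.3245, 0.0169]
tool_rot: [0.0, 0.993, 0.115, 0.001]
force: [-0.6, -0.0, 2.8]
opening: 0.309
t 4.6 pos [0.5388 0.3245 0.0169] F [-0.6 -0.   2.8] M [-0.01  0.   -0.01] open 0.309 j [ 0.36  0.49  1.71 -0.    0.94  1.7 ]
yaw 13.17 zaxis [ 1.7e-03  1.0e-04 -1.0e+00]
shift [-0.0006  0.0002 -0.0494] turn [ 0.0001 -0.0009 -0.0003] dist 0.04
```

```bash
python3 -m creep '[[0,0,-0.01,0,0,0,-1],[0,0,-0.025,0,0,0,-1],[0,0,-0.05,0,0,0,-1],[0,0,-0.08,0,0,0,-1],[0,0,-0.11,0,0,0,-1],[0,0,-0.14,0,0,0,-1],[0,0,-0.16,0,0,0,-1],[0,0,-0.16,0,0,0,-1]]'; python3 - <<'E'
from h import *
im=env.camera("top"); cv2.imwrite("pics/t3.png",im)
im=env.camera("side"); cv2.imwrite("pics/s3.png",im)
E
python3 d.py .5531 .0204 .145 16.1
```

```text
t: 5.27
tcp_pos: [0.5409, 0.3254, 0.1504]
tool_rot: [-0.001, 0.993, 0.115, 0.005]
force: [2.2, -0.6, -1.9]
opening: 0.309
t 5.37 pos [0.5385 0.3244 0.1454] F [-0.2  0.1 -2.3] M [-0.01  0.02 -0.05] open 0.307 j [ 0.36  0.3   1.69 -0.    1.15  1.7 ]
yaw 13.17 zaxis [ 2.6e-03  4.0e-04 -1.0e+00]
shift [-0.0689  0.3742  0.0004] turn [ 0.0001 -0.0013 -0.0256] dist 0.304
```

View pics/t3.png

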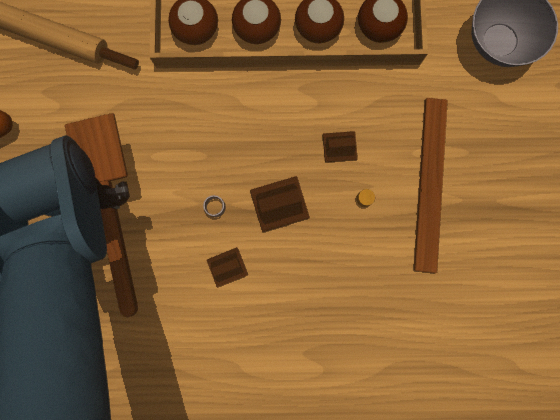

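View pics/s3.png

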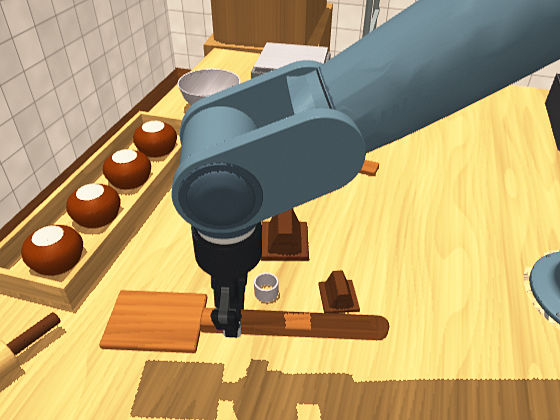

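The peel is held level. The wrist force is about 2 N and the moment is near zero, so the grasp is at the balance point. Moving it over the rest.

```bash
python3 -m creep '[[-0.002,0.012,0,0,0,-0.001,-1],[-0.007,0.036,0,0,0,-0.003,-1],[-0.013,0.07,0,0,0,-0.005,-1],[-0.019,0.105,0,0,0,-0.008,-1],[-0.026,0.14,0,0,0,-0.01,-1],[-0.032,0.175,0,0,0,-0.012,-1],[-0.039,0.21,0,0,0,-0.014,-1],[-0.045,0.245,0,0,0,-0.016,-1]]'; python3 d.py .5531 .0204 .125 16.1
```

```text
t: 6.03
tcp_pos: [0.5464, 0.1234, 0.1433]
tool_rot: [-0.0, 0.991, 0.131, -0.001]
force: [-0.0, -0.5, -2.3]
opening: 0.317
t 6.03 pos [0.5464 0.1234 0.1433] F [-0.  -0.5 -2.3] M [-0.04  0.05 -0.02] open 0.317 j [0.02 0.15 1.86 0.   1.13 1.33]
yaw 15.01 zaxis [-1.4e-03  1.0e-04 -1.0e+00]
shift [-0.0253  0.1265  0.0228] turn [-0.0002  0.0007 -0.0095] dist 0.105
```

```bash
python3 -m creep '[[-0.006,0.032,0,0,0,-0.003,-1],[-0.012,0.06,0,0,0,-0.005,-1],[-0.017,0.085,0,0,0,-0.007,-1],[-0.021,0.107,0,0,0,-0.008,-1],[-0.024,0.12,0,0,0,-0.009,-1],[-0.025,0.1265,0.003,0,0,-0.0095,-1],[-0.025,0.1265,0.003,0,0,-0.0095,-1],[-0.025,0.1265,0.003,0,0,-0.0095,-1]]'; python3 - <<'E'
from h import *
im=env.camera("top"); cv2.imwrite("pics/t4.png",im)
im=env.camera("side"); cv2.imwrite("pics/s4.png",cv2.resize(im[140:400,130:430],None,fx=2.3,fy=2.3))
E
python3 d.py .5531 .0204 .086 16.1
```

```text
t: 6.7
tcp_pos: [0.5527, 0.0209, 0.1399]
tool_rot: [-0.001, 0.99, 0.14, -0.002]
force: [0.2, -0.5, -2.0]
opening: 0.314
t 6.8 pos [0.553  0.0213 0.1404] F [-0.1 -0.2 -2. ] M [-0.01  0.01  0.02] open 0.314 j [-0.17  0.14  1.88  0.    1.12  1.12]
yaw 16.16 zaxis [-2.2e-03  4.0e-04 -1.0e+00]
shift [-0.0001  0.0012  0.068 ] turn [-0.0005  0.001   0.0006] dist 0.054
```

View pics/t4.png

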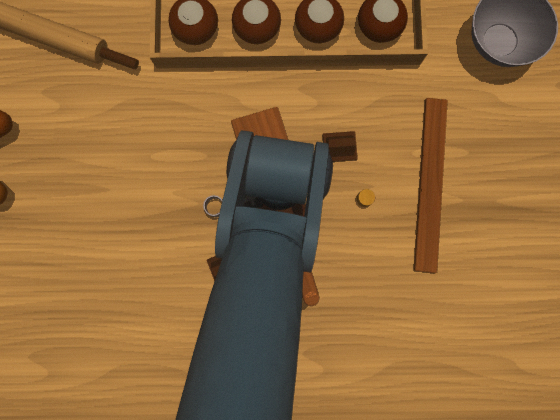

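View pics/s4.png

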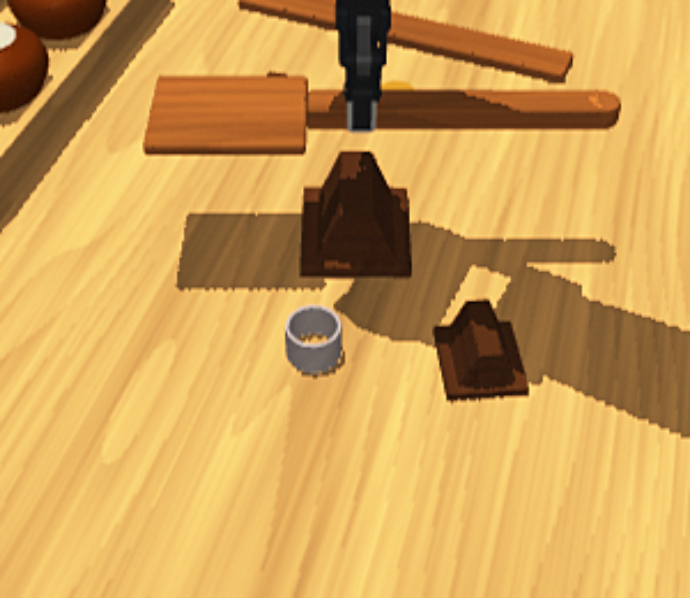

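```bash
python3 - <<'E'
from h import *
o=env.get_obs(); p=o["tcp_pos"]; a=np.radians(16.16); 
for px,n,z in[((306,153),"junction +y corner (exp .039,.045)",-.0165),((146,153),"front +y (exp .159,.045)",-.0165),((620,110),"end (-.201,0)",-.006)]:
    q=ray("side",[130+px[0]/2.3,140+px[1]/2.3],p[2]+z)-p
    print(n,q[0]*np.cos(a)+q[1]*np.sin(a),-q[0]*np.sin(a)+q[1]*np.cos(a))
for px,n,z,e in[((232,124),"front",-.0055,0),((278,107),"front",-.0055,0),((312,305),"end",-.0065,0)]:
    q=ray("top",px,p[2]+z)-p
    print(n,q[0]*np.cos(a)+q[1]*np.sin(a),-q[0]*np.sin(a)+q[1]*np.cos(a))
# crest corners from top crop
c=[ray("top",np.array(k)/7+[230,165],.06) for k in[(195,243),(470,168),(500,255),(222,335)]]
print(np.mean(c,0),[np.linalg.norm(c[i]-c[(i+1)%4]).round(3) for i in range(4)])
# crest near end from side picture
for k in [(342,153),(373,153)]: print(ray("side",[130+k[0]/2.3,140+k[1]/2.3],.06))
E
```

```text
junction +y corner (exp .039,.045) 0.03996790230190927 0.03882694984933023
front +y (exp .159,.045) 0.158781734519075 0.03948433522809614
end (-.201,0) -0.20071601590487176 -0.001899034360894017
front 0.15049197569027764 0.04367727257994145
front 0.1565965956313717 -0.045285186416172095
end -0.19918529955997274 0.0012159457118019884
[0.55377406 0.02085278 0.06      ] [np.float64(0.079), np.float64(0.026), np.float64(0.08), np.float64(0.027)]
[ 0.57629324 -0.01292878  0.06      ]
[ 0.55145648 -0.02027492  0.06      ]
```

The alignment is within about 2 mm, so I'm lowering gently.

```bash
python3 -m creep '[[0,0.001,0.01,0,0,0,-1],[0,0.001,0.022,0,0,0,-1],[0,0.001,0.034,0,0,0,-1],[0,0.001,0.045,0,0.001,0,-1],[0,0.001,0.055,0,0.001,0,-1],[0,0.001,0.063,0,0.001,0,-1],[0,0.001,0.068,0,0.001,0,-1],[0,0.001,0.068,0,0.001,0,-1]]'; python3 d.py .5534 .0207 .077 16.1
```

```text
t: 7.47
tcp_pos: [0.5524, 0.0206, 0.0848]
tool_rot: [-0.001, 0.99, 0.141, -0.001]
force: [-0.1, -0.0, -1.0]
opening: 0.311
t 7.47 pos [0.5524 0.0206 0.0848] F [-0.1 -0.  -1. ] M [-0.02 -0.02 -0.02] open 0.311 j [-0.17  0.23  1.9   0.    1.01  1.12]
yaw 16.16 zaxis [-0.0023  0.0013 -1.    ]
shift [0.0012 0.0003 0.0097] turn [-0.001   0.0009  0.0005] dist 0.008
```

```bash
python3 -m creep '[[0.001,0,0.001,0,0.001,0,-1],[0.001,0,0.002,0,0.001,0,-1],[0.001,0,0.003,0,0.001,0,-1],[0.001,0,0.004,0,0.001,0,-1],[0.001,0,0.005,0,0.001,0,-1],[0.001,0,0.006,0,0.001,0,-1],[0.001,0,0.007,0,0.001,0,-1],[0.001,0,0.007,0,0.001,0,-1]]'; python3 d.py .5534 .0207 .077 16.1
```

```text
t: 8.13
tcp_pos: [0.553, 0.0209, 0.079]
tool_rot: [-0.001, 0.99, 0.141, -0.0]
force: [-0.1, -0.2, -2.6]
opening: 0.313
t 8.13 pos [0.553  0.0209 0.079 ] F [-0.1 -0.2 -2.6] M [-0.04 -0.04  0.01] open 0.313 j [-0.17  0.24  1.9   0.    1.    1.12]
yaw 16.16 zaxis [-6.0e-04  1.9e-03 -1.0e+00]
shift [0.0004 0.0004 0.0025] turn [-0.001   0.      0.0005] dist 0.002
```

```bash
python3 -m creep '[[0,0,0.0005,0,0,0,-1],[0,0,0.001,0,0,0,-1],[0,0,0.0015,0,0,0,-1],[0,0,0.002,0,0,0,-1],[0,0,0.0022,0,0,0,-1],[0,0,0.0024,0,0,0,-1],[0,0,0.0025,0,0,0,-1],[0,0,0.0025,0,0,0,-1]]'; python3 d.py .5534 .0207 .077 16.1
```

```text
t: 8.8
tcp_pos: [0.553, 0.0209, 0.077]
tool_rot: [-0.001, 0.99, 0.141, -0.0]
force: [0.5, 0.3, -2.2]
opening: 0.313
t 8.8 pos [0.553  0.0209 0.077 ] F [ 0.5  0.3 -2.2] M [0.02 0.03 0.02] open 0.313 j [-0.17  0.24  1.9   0.    1.    1.12]
yaw 16.16 zaxis [-7.e-04  2.e-03 -1.e+00]
shift [ 0.0004  0.0004 -0.    ] turn [-0.001   0.0001  0.0005] dist 0.0
```

Not in contact yet, so I'll go on in fine steps.

```bash
python3 -m creep '[[0,0,0.0003,0,0,0,-1],[0,0,0.0006,0,0,0,-1],[0,0,0.0008,0,0,0,-1],[0,0,0.001,0,0,0,-1],[0,0,0.001,0,0,0,-1],[0,0,0.001,0,0,0,-1],[0,0,0.001,0,0,0,-1],[0,0,0.001,0,0,0,-1]]'; python3 d.py .5534 .0207 .076 16.1
```

```text
t: 9.47
tcp_pos: [0.5533, 0.0209, 0.0769]
tool_rot: [-0.001, 0.99, 0.141, -0.0]
force: [-4.3, 0.7, 5.6]
opening: 0.31
t 9.47 pos [0.5533 0.0209 0.0769] F [-4.3  0.7  5.6] M [ 0.02  0.54 -0.02] open 0.31 j [-0.17  0.24  1.9   0.    1.    1.12]
yaw 16.16 zaxis [-5.0e-04  1.9e-03 -1.0e+00]
shift [0.0001 0.0003 0.0011] turn [-0.001  -0.      0.0005] dist 0.001
```

Contact: the force rose from −2 to +5.6 N. Now release gently.

```bash
python3 -m creep '[[0,0,0,0,0,0,-0.36],[0,0,0,0,0,0,-0.33],[0,0,0,0,0,0,-0.3],[0,0,0,0,0,0,-0.25],[0,0,0,0,0,0,-0.2],[0,0,0,0,0,0,-0.1],[0,0,0,0,0,0,0],[0,0,0,0,0,0,0.1]]' 20; python3 d.py .553 .0207 .076 16.1; python3 - <<'E'
from h import *
im=env.camera("side"); cv2.imwrite("pics/s5.png",cv2.resize(im[140:400,130:430],None,fx=2.3,fy=2.3))
E
```

```text
t: 10.13
tcp_pos: [0.5533, 0.0209, 0.0769]
tool_rot: [-0.001, 0.99, 0.141, -0.0]
force: [-0.7, 0.2, 0.7]
opening: 0.549
t 10.13 pos [0.5533 0.0209 0.0769] F [-0.7  0.2  0.7] M [-0.    0.01 -0.01] open 0.549 j [-0.17  0.24  1.9   0.    1.    1.12]
yaw 16.16 zaxis [-3.0e-04  1.8e-03 -1.0e+00]
shift [-0.0004  0.0001  0.0011] turn [-0.0009 -0.0001  0.0005] dist 0.001
```

View pics/s5.png

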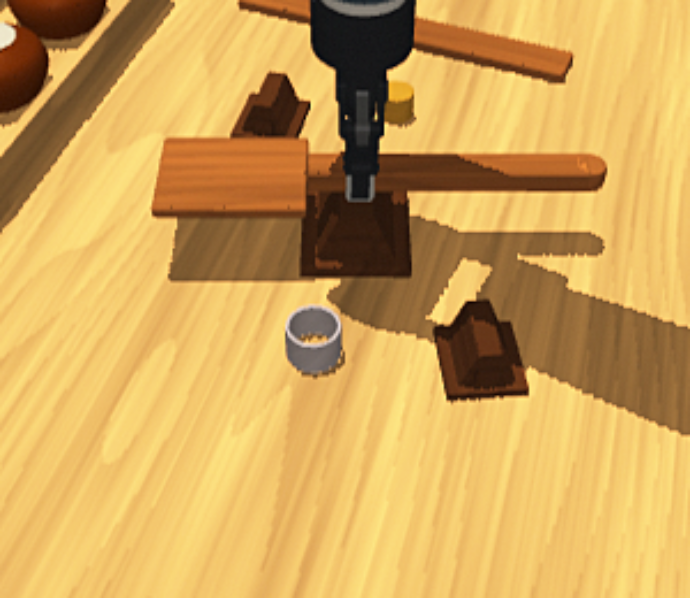

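The peel rests level on the ridge and the fingers are clear of it. Now I'll raise the arm straight up.

```bash
python3 -m creep '[[0,0,0,0,0,0,0.3],[0,0,-0.005,0,0,0,0.3],[0,0,-0.015,0,0,0,0.3],[0,0,-0.04,0,0,0,0.3],[0,0,-0.08,0,0,0,0.3],[0,0,-0.12,0,0,0,0.3],[0,0,-0.15,0,0,0,0.3],[0,0,-0.15,0,0,0,0.3]]'; python3 d.py .5 -.3 .25 16.1
```

```text
t: 10.85
tcp_pos: [0.5569, 0.0201, 0.2044]
tool_rot: [0.001, 0.99, 0.141, 0.006]
force: [0.1, -0.6, 0.2]
opening: 0.647
t 10.85 pos [0.5569 0.0201 0.2044] F [ 0.1 -0.6  0.2] M [-0.05 -0.04  0.  ] open 0.647 j [-0.17  0.06  1.84  0.    1.23  1.12]
yaw 16.17 zaxis [ 1.180e-02 -2.000e-04 -9.999e-01]
shift [-0.1791  0.3647 -0.0578] turn [ 0.0018 -0.0056  0.0006] dist 0.328
```

```bash
python3 -m creep '[[-0.02,0.04,-0.03,0,0,0,0.3],[-0.045,0.09,-0.058,0,0,0,0.3],[-0.067,0.135,-0.058,0,0,0,0.3],[-0.09,0.18,-0.058,0,0,0,0.3],[-0.11,0.225,-0.058,0,0,0,0.3],[-0.135,0.27,-0.058,0,0,0,0.3],[-0.157,0.315,-0.058,0,0,0,0.3],[-0.179,0.365,-0.058,0,0,0,0.3]]'; python3 - <<'E'
from h import *
im=env.camera("top"); cv2.imwrite("pics/t6.png",im)
cv2.imwrite("pics/t6z.png",cv2.resize(im[95:310,200:360],None,fx=2.7,fy=2.7,interpolation=cv2.INTER_CUBIC))
im=env.camera("side"); cv2.imwrite("pics/s6.png",cv2.resize(im[140:400,130:430],None,fx=2.3,fy=2.3))
E
```

```text
t: 11.52
tcp_pos: [0.5002, -0.2944, 0.2505]
tool_rot: [0.001, 0.99, 0.141, 0.006]
force: [0.0, 0.7, -0.8]
opening: 0.653
```

View pics/t6z.png

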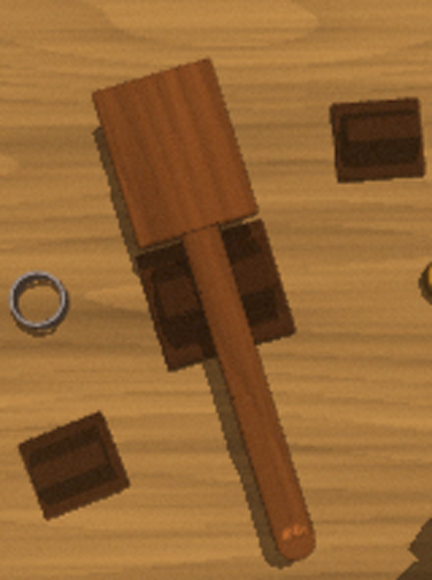

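View pics/s6.png

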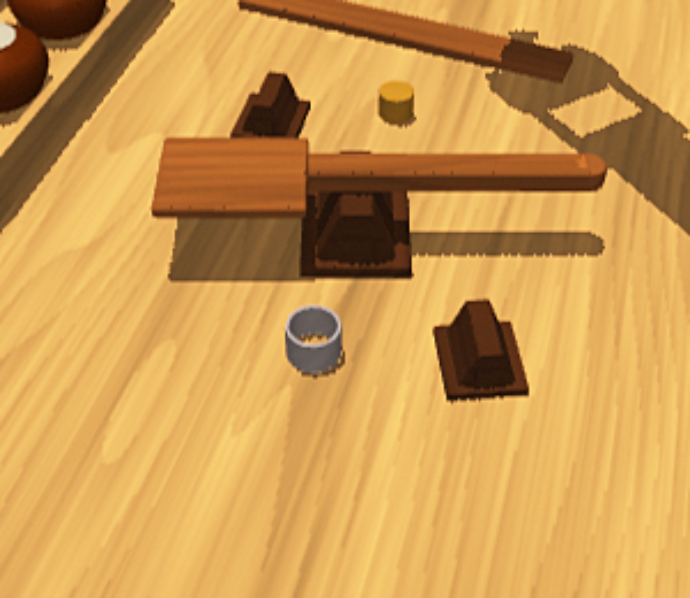

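View pics/t6.png

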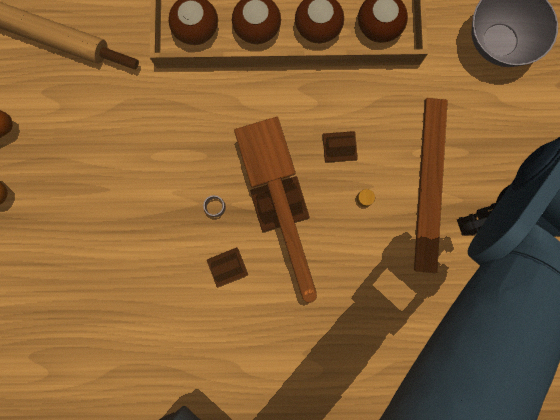

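The peel lies square and level across the ridge, unchanged since release. One last measurement, then I'll hand in.

```bash
python3 - <<'E'
from h import *
c=np.array([.5535,.0207]);a=np.radians(16.1)
for k,z,n in[((93,92),.071,"front L .159,.045"),((211,58),.071,"front R"),((257,215),.071,"back R .039"),((145,250),.071,"back L"),((297,563),.07,"end -.201,0")]:
    q=ray("top",np.array(k)/2.7+[200,95],z)[:2]-c
    print(n,(q[0]*np.cos(a)+q[1]*np.sin(a)).round(4),(-q[0]*np.sin(a)+q[1]*np.cos(a)).round(4))
print(env.close_job())
E
```

```text
front L .159,.045 0.1587 0.0436
front R 0.1582 -0.0449
back R .039 0.0386 -0.0429
back L 0.0376 0.0405
end -.201,0 -0.2019 0.0021
the job is handed in; nothing more can be done
None
```

The peel is balanced across the middle of the largest rest's ridge, same side up and level with both ends in the air. I handed the job in after about 11.5 s of the 48 s allowed.

- **What I did:** I gripped the handle at the balance point and carried the peel to the rest. I lowered it in millimetre and smaller steps until I felt contact at about 6 N, then released it slowly and lifted clear.
- **Position:** The last top picture put the balance point about 1 mm from the centre of the ridge and the peel square to within about 1°. The largest deviation was one rear blade corner, about 4 mm off sideways, which is likely my pixel reading.
- **Steadiness:** The side pictures at release and after the arm had moved away showed the peel in the same place, with no visible tilt.
- **Other things:** The board, ring, yellow peg and small rests look unmoved in the pictures.
- **Disagreements:** At contact there was a brief 0.5 N m moment at the wrist, which suggests one edge of the crest touched first. It was gone after release. Before lowering, the two cameras disagreed by up to about 6 mm on single peel corners.

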